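Wind down the cheese press

TASK

Turn the crank of the cheese press (the low square frame with two posts) clockwise, seen from above, until its plate has come fully down on the white mould and the crank will turn no further, about one and a half turns. Then let go of it. Leave the round food chopper next to it, and its crank, alone.

Things in the scene. Friction and masses are not known exactly. Their poses are not given: they have to be found in the camera images.
- press: cheese press, fixed to the worktop: a wooden board 150 x 170 mm, 16 mm high with its feet, two steel posts 136 mm apart carrying a steel bridge whose top is 114 mm above the worktop; a white mould stands under the plate. Origin: centre of the board's underside, on the worktop; the crank's vertical axle passes through it (z axis, up). The bridge runs along its y axis; highest fixed point 120 mm.
- press_crank (a joint): angle of the press's crank about its vertical axle, in rad; grows when turned clockwise seen from above; 0 to 9.42. At 0 the arm points along the press's -x axis. Each turn lowers the plate 16 mm; at 9.42 (one and a half turns) the plate rests on the mould and a hard stop ends the turning. Starts between 0 and 1.2. It stays where it is left; turning it takes about 2 N at the knob. The crank stays at the same height as it turns.
- press_knob (a point): middle of the upright wooden knob at the end of the press's crank arm, on the knob's own axis: a round grip 20 mm in diameter and 38 mm tall, which spins freely on its pin, so a gripper that holds it need not turn with the crank. It circles 50 mm from the axle, this point 154 mm above the worktop. The knob's top is 16 mm above this point, its lower end 22 mm below it; the flat arm's top is 29 mm below it, the hub's top 26 mm below it.
- chopper_knob (a point): middle of the upright plastic knob on the crank of the round food chopper, a bystander to be left alone: a white bowl with a grey lid, 136 mm in diameter (160 mm over its two small lugs), 102 mm high without its crank, its axle 42 mm from this knob; the knob is 20 mm in diameter and its top is 16 mm above this point (157 mm above the worktop). It turns easily if bumped.

How it is judged:
At the end, for the whole second after the job is handed in: the press's crank has been wound clockwise to within 20 degrees of its stop (joint above 9.07 rad), so that the plate is down on the mould, and the crank is at rest (value of joint press_crank above 9.07 rad and velocity of joint press_crank between -0.1 and 0.1 rad/s); the robot touches nothing.
It fails at once if the chopper's crank is turned (its knob moves more than 12 mm) (distance of chopper_knob from where it was at the start of the episode above 0.012 m).
It also fails if it takes over 45 s, if anything falls off the work surface, if the arm or the gripper's body presses on something with over 40 N, if the wrist force passes 120 N, or if a joint passes its speed limit or range.

ROBOT

A 6-joint arm with a two-finger parallel gripper is mounted at the origin on a cart in front of the work surface, level with it; the furniture and walls round the work are solid. World frame = base frame: x ahead of the robot, y to its left, z up, the work surface at z = 0. Lengths are in m, angles in rad, forces in N, time in s.
With the tool pointing down it reaches from about 0.4 to 0.825 m from the base axis. Payload 7 kg.
Tool frame: the origin (TCP) lies on the mounting face of the last link; the fingertips stand 178 mm ahead of it and the grasp point (between the pads) lies 159 mm ahead of it; z points along the fingers, y is the line along which they close (so a half turn about z gives the same grasp; the last joint's range is limited). The gripper opens to 88 mm and grips with 3 to 60 N. Pads are 19 mm wide; open, the fingers measure 130 mm over their backs; the gripper's body (78 mm by 193 mm) begins 47 mm behind the grasp point.
Start: joints at [-1.061, 0.359, 0.012, 0, -1.224, -0.288], TCP at [0.148, -0.658, 0.405] pointing down, gripper open.
Joint ranges: [-3.07, 3.07], [-1.43, 2.12], [-1.02, 1.25], [-3.03, 1.67], [-3.05, -0], [-3.03, 3.03]. Speed limits (rad/s): [2.39, 2.39, 3.01, 3.14, 3.14, 3.14].

INTERFACE

Orientations are given as a unit quaternion [x, y, z, w].
In Python, from bench import bot gives the robot as it stands.
- The arm moves only by the tool jog_arm, never from a script. Its argument "commands" is a list that holds one entry, the list of rows, each a list of 7 numbers: the finger opening in mm, from 0 to 87.6, then the shift along the tool's x, y, z in mm, then the turn, a rotation vector about the tool's x, y, z in rad. A call has 1 to 20 rows; each row shifts and turns the commanded pose from where the row before left it, along the tool's axes as they then stand; what a row does not reach is not made up. A row lasts 1/12 s, in which the tool goes at most 41.7 mm and 7.16 degrees, less where a joint would pass 70% of its speed; a pose out of reach is approached as far as the arm can. A call is refused whole if a number of a shift passes 41.7 or a number of a turn 0.125, either way. A call with a gripper value outside its range is refused whole. The fingers move at their own pace and stop on an object; "force" is the grip in N (left out, the last holds). Time passes only in rows, so rows that do not move let the fingers close. It gives the time, the measured TCP pose, the force, the opening and the grip force at its end, in the units of the state.
- bot.observe(): the state, without advancing time (a new reading comes with each control period).
- bot.snapshot(name): name is "scene" or "top"; returns the picture (400x640x3 uint8, blue, green, red); there is no depth.
- bot.camera_params(name): a dict with "vfov" (degrees; the focal length in pixels is half the picture's height over the tangent of half this angle, whatever the lens; pixels are square), "cx", "cy" (the principal point, pixels), "D" ([k1, k2, p1, p2, k3] as OpenCV has them; the pictures are not rectified), "R" (3x3) and "t" (3): a world point X has camera coordinates R X + t. Camera axes: x right, y down, z forward; pixel columns grow to the right and rows downward; lengths in m; the calibration is good to about 2 mm. A picture is of the moment at which its call begins. camera_params takes no time and is no camera call.
- bot.finish_job(): hands the job in; it is judged then, once.
Trained networks look in the newest picture that a camera, given by its name, has taken for a name from the list of things; names that differ only in an ending like _2 or _b are one class to them, and where a whole thing is asked for, a point or a joint stands for the part that bears it (a point fixed in the world has none). Each returns a list of dicts, best first, with "confidence" (0 to 1); they miss things now and then, are a little off and sometimes report something else, mostly with a low value. They report only what shows in the picture. A call takes as long as a camera call.
- bot.outline_of(camera, thing): "pixels" (400x640 bool, what is visible of it) and "extent" ([left, top, right, bottom] in pixels, round what is visible of it).
The state is a dict: "t": time; "joint_pos": joint angles; "joint_velocities": joint speeds; "effort": joint torques, N m; "position": TCP position; "eef_rot": TCP orientation; "contact_force": force on the tool from outside, world axes, zero at the start; "torque": the same for the moment, N m; "gripper_width": finger opening in m; "finger_force": force on a finger pad.
Only numpy, scipy, OpenCV 4.12 (cv2) and the standard library are available. Lean on these libraries where they do the work, as an engineer would, in place of code of your own. Each camera call takes 0.05 s, during which the arm holds its last target. There are 200 camera calls.

## Working session

There is one attempt and no reset: what is moved stays moved. The work goes in short steps, Python scripts to look and compute and a tool call to move; the robot and the scene stay as the last step left them, time stands still between calls to the robot, and variables do not carry over. Pictures are saved under pics/ and viewed, at most 10 in all, crops included, and the job is handed in when it is done.

Besides the shell and the picture viewer there is one more tool, called after ">>>" as name(argument=value, ...) on one line, values as JSON. jog_arm: Moves the arm, as the interface text tells. Its arguments: {"type":"object","properties":{"commands":{"type":"array"},"force":{"type":"number"}},"required":["commands"]}

```bash
mkdir -p pics; cat > h.py <<'E'
import numpy as np, cv2
from bench import bot
def cam(n):
    p=bot.camera_params(n); f=200/np.tan(np.radians(p["vfov"])/2)
    return np.array([[f,0,p["cx"]],[0,f,p["cy"]],[0,0,1]]),np.array(p["D"],float),np.array(p["R"]),np.array(p["t"])
def atz(n,uv,z):
    K,D,R,t=cam(n); q=cv2.undistortPoints(np.array([[uv]],float),K,D)[0,0]
    d=R.T@np.array([q[0],q[1],1]); c=-R.T@t
    return c+d*(z-c[2])/d[2]
def proj(n,X):
    K,D,R,t=cam(n); return cv2.projectPoints(np.array(X,float).reshape(-1,1,3),cv2.Rodrigues(R)[0],t,K,D)[0][:,0]
E
python3 - <<'E'
from h import *
for n in("top","scene"):
    im=bot.snapshot(n); cv2.imwrite(f"pics/{n}0.png",im)
    K,D,R,t=cam(n); print(n,K[0,0],-R.T@t,R[2])
    for th in("press_knob","chopper_knob","press"):
        for o in bot.outline_of(n,th)[:2]:
            m=o["pixels"]; ys,xs=np.nonzero(m); print(n,th,round(o["confidence"],2),o["extent"],xs.mean(),ys.mean(),atz(n,(xs.mean(),ys.mean()),.154))
s=bot.observe(); print(s)
E
```

```text
top 454.971647955856 [ 0.3731311  -0.01987311  1.04699386] [ 0.18382457 -0.00323223 -0.98295375]
top press_knob 0.66 [184.5, 219.0, 200.1, 228.6] 192.81739130434784 221.97391304347826 [0.48256888 0.21573252 0.154     ]
top chopper_knob 0.66 [372.3, 184.9, 383.3, 197.9] 376.6235294117647 189.09411764705882 [ 0.55295502 -0.14775563  0.154     ]
top chopper_knob 0.46 [187.0, 218.2, 200.6, 228.9] 193.045871559633 222.37614678899084 [0.48177709 0.21523566 0.154     ]
top press 0.97 [167.6, 171.9, 258.9, 247.0] 214.49389747762407 209.12408462164362 [0.50865485 0.17440938 0.154     ]
scene 390.3451921214072 [0.49514134 0.72581057 0.50923774] [ 0.06301044 -0.86865242 -0.49139867]
scene press_knob 0.84 [337.7, 232.0, 356.9, 257.3] 347.1764705882353 244.32679738562092 [0.48156644 0.21942834 0.154     ]
scene chopper_knob 0.6 [315.4, 151.4, 320.0, 168.1] 319.3030303030303 160.32575757575756 [ 0.55199888 -0.10864166  0.154     ]
scene press 0.59 [258.1, 228.0, 362.5, 348.6] 317.85753537573845 295.7463937354032 [0.51768209 0.34059773 0.154     ]
scene press 0.49 [336.9, 231.8, 353.5, 258.5] 347.1180811808118 245.05166051660515 [0.48162153 0.22140505 0.154     ]
{'t': 0.4, 'joint_pos': array([-1.06086471e+00,  3.58733690e-01,  1.17703685e-02, -4.93112018e-05,
       -1.22409725e+00, -2.88117986e-01]), 'joint_velocities': array([ 0.0010367 , -0.00068519,  0.00045274, -0.00076347, -0.00237561,
       -0.0022552 ]), 'effort': array([ 1.50936794e-03, -5.81672645e+01,  2.92923743e+01,  6.99347556e+00,
        1.07944611e-02, -5.86375791e-05]), 'position': array([ 0.14848623, -0.65841971,  0.40450932]), 'eef_rot': array([-1.10671261e-01,  9.93857059e-01,  1.30749376e-04, -2.99653343e-05]), 'contact_force': array([0.10793021, 0.13607092, 0.31521176]), 'torque': array([ 0.00916012,  0.01154248, -0.00660909]), 'finger_force': 0.0, 'gripper_width': 0.08737052568436221}
```

```bash
python3 - <<'E'
import cv2
a=cv2.imread("pics/top0.png")[130:290,140:420]; b=cv2.imread("pics/scene0.png")[130:370,200:440]
cv2.imwrite("pics/topc.png",cv2.resize(a,None,fx=2.8,fy=2.8,interpolation=2)); cv2.imwrite("pics/scenec.png",cv2.resize(b,None,fx=2.5,fy=2.5,interpolation=2))
E
```

```text
(no output)
```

View pics/topc.png

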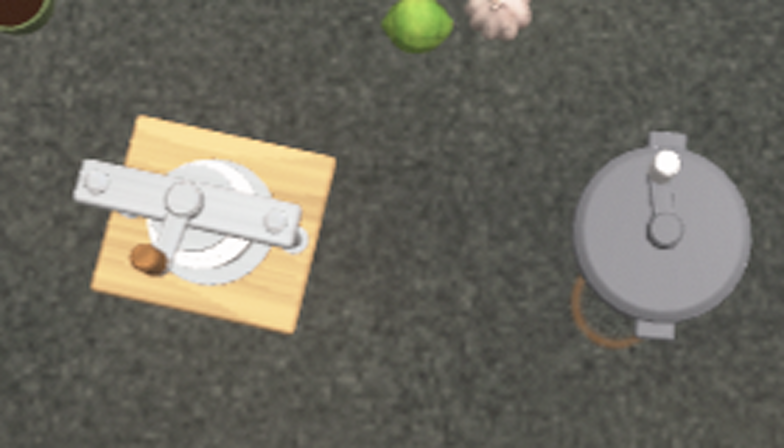

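View pics/scenec.png

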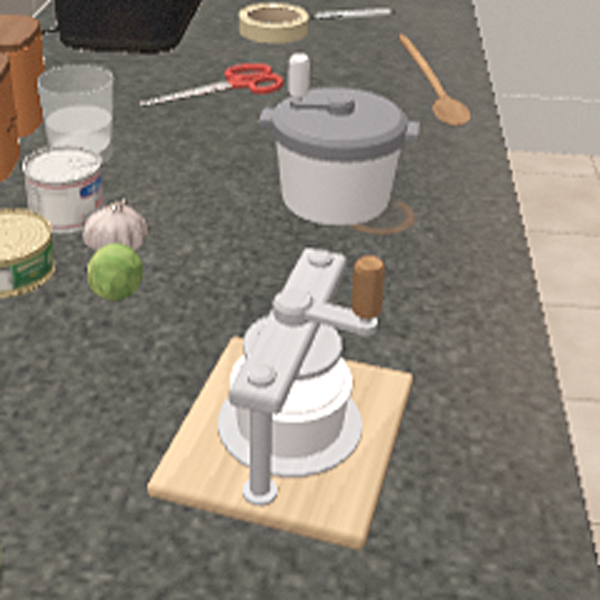

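View pics/scene0.png

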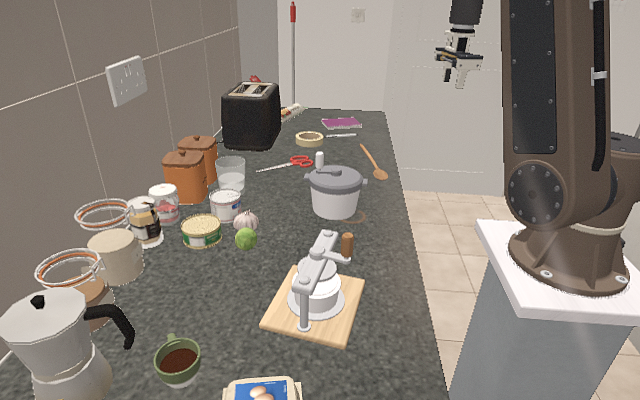

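```bash
python3 - <<'E'
from h import *
c=lambda x,y:(140+x/2.8,130+y/2.8)
cor=np.array([atz("top",c(*p),.016)[:2] for p in((140,116),(335,157),(295,332),(93,290))])
print("board",cor.mean(0)); e=cor[1]-cor[0]+cor[2]-cor[3]; print("yaw",np.degrees(np.arctan2(-e[1],-e[0]))-90)
e=cor[0]-cor[3]+cor[1]-cor[2]; print("yaw2",np.degrees(np.arctan2(e[1],e[0])))
hub=atz("top",c(183,200),.128); print("hub top",hub)
s=lambda x,y:(200+x/2.5,130+y/2.5)
print("hub scene",atz("scene",s(293,300),.128))
bt=[atz("top",c(*p),.119) for p in((97,181),(276,220))]; print("bolts",bt,(bt[0]+bt[1])/2)
bs=[atz("scene",s(*p),.119) for p in((320,258),(261,374))]; print("bolts",bs,(bs[0]+bs[1])/2)
print("knob",atz("top",(192.8,222),.154),atz("top",(192.8,222),.160),atz("scene",(347.2,244.5),.154))
# triangulate
A=[];b=[]
for n,uv in(("top",(192.8,222)),("scene",(347.2,244.5))):
    p,q=atz(n,uv,0),atz(n,uv,.3); d=(q-p)/np.linalg.norm(q-p);P=np.eye(3)-np.outer(d,d);A.append(P);b.append(P@p)
print(np.linalg.lstsq(np.vstack(A),np.hstack(b),rcond=None)[:2])
E
```

```text
board [0.52881894 0.19848876]
yaw -11.206065299607701
yaw2 -11.067666249115275
hub top [0.52829881 0.19953333 0.128     ]
hub scene [0.52946186 0.20457798 0.128     ]
bolts [array([0.54332366, 0.26589895, 0.119     ]), array([0.51568805, 0.13255144, 0.119     ])] [0.52950586 0.1992252  0.119     ]
bolts [array([0.51528627, 0.13913952, 0.119     ]), array([0.54310989, 0.2699066 , 0.119     ])] [0.52919808 0.20452306 0.119     ]
knob [0.48251681 0.21576361 0.154     ] [0.48178185 0.21418037 0.16      ] [0.48152091 0.21989445 0.154     ]
(array([0.48211132, 0.21642444, 0.15167551]), array([9.47749872e-07]))
```

>>> jog_arm(commands=[[[60, 0, 0, 0, 0, 0, 0.111], [60, 0, 0, 0, 0, 0, 0.111], [60, -18, 25.5, 0, 0, 0, 0], [60, -18, 25.5, 0, 0, 0, 0], [60, -18, 25.5, 0, 0, 0, 0], [60, -18, 25.5, 0, 0, 0, 0], [60, -18, 25.5, 0, 0, 0, 0], [60, -18, 25.5, 0, 0, 0, 0], [60, -18, 25.5, 0, 0, 0, 0], [60, -18, 25.5, 0, 0, 0, 0], [60, -18, 25.5, 0, 0, 0, 0], [60, -18, 25.5, 0, 0, 0, 0], [60, -18, 25.5, 0, 0, 0, 0], [60, -18, 25.5, 0, 0, 0, 0], [60, -18, 25.5, 0, 0, 0, 0], [60, -18, 25.5, 0, 0, 0, 0], [60, -18, 25.5, 0, 0, 0, 0], [60, -18, 25.5, 0, 0, 0, 0]]])

```text
t: 1.9
position: [0.4371, -0.2491, 0.405]
eef_rot: [0.0, 1.0, -0.0, 0.0]
contact_force: [1.3, -0.5, -0.1]
gripper_width: 0.0602
finger_force: 0.0
```

>>> jog_arm(commands=[[[60, -2.8, 29, 0, 0, 0, 0], [60, -2.8, 29, 0, 0, 0, 0], [60, -2.8, 29, 0, 0, 0, 0], [60, -2.8, 29, 0, 0, 0, 0], [60, -2.8, 29, 0, 0, 0, 0], [60, -2.8, 29, 0, 0, 0, 0], [60, -2.8, 29, 0, 0, 0, 0], [60, -2.8, 29, 0, 0, 0, 0], [60, -2.8, 29, 0, 0, 0, 0], [60, -2.8, 29, 0, 0, 0, 0], [60, -2.8, 29, 0, 0, 0, 0], [60, -2.8, 29, 0, 0, 0, 0], [60, -2.8, 29, 0, 0, 0, 0], [60, -2.8, 29, 0, 0, 0, 0], [60, -2.8, 29, 0, 0, 0, 0], [60, -2.8, 29, 0, 0, 0, 0], [60, 0, 0, 0, 0, 0, 0], [60, 0, 0, 0, 0, 0, 0]]])

```text
t: 3.4
position: [0.4814, 0.2148, 0.4043]
eef_rot: [-0.001, 1.0, -0.0, -0.0]
contact_force: [-0.3, -0.7, 0.0]
gripper_width: 0.0603
finger_force: 0.0
```

```bash
python3 - <<'E'
from h import *
bot.snapshot("scene")
im=bot.snapshot("scene"); p=bot.observe()["position"]; print(p)
for P in([p[0],p[1],p[2]-.178],):
    u=proj("scene",P)[0]; print(u); cv2.circle(im,tuple(int(v) for v in u),2,(0,0,255),-1)
c=im[100:340,220:460]; cv2.imwrite("pics/s1.png",cv2.resize(c,None,fx=2.5,fy=2.5,interpolation=2))
E
```

```text
[0.48124791 0.21319981 0.40453948]
[350.59117667 202.14424274]
```

View pics/s1.png

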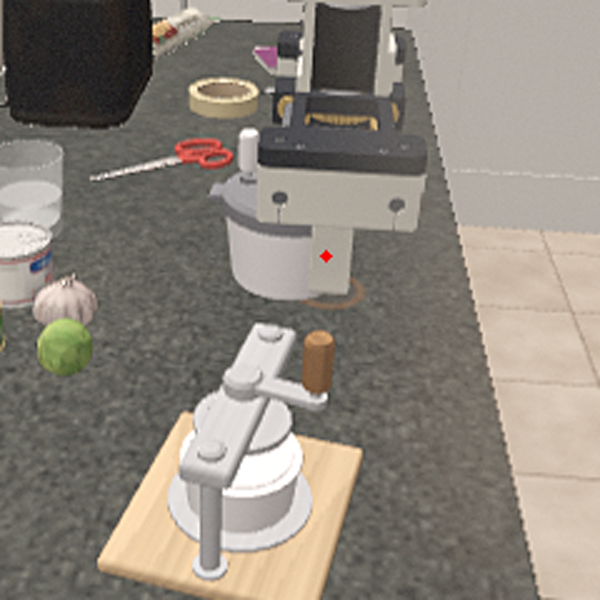

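>>> jog_arm(commands=[[[60, -1, 3, 0, 0, 0, 0], [60, 0, 0, 15, 0, 0, 0], [60, 0, 0, 15, 0, 0, 0], [60, 0, 0, 15, 0, 0, 0], [60, 0, 0, 15, 0, 0, 0], [60, 0, 0, 15, 0, 0, 0], [60, 0, 0, 15, 0, 0, 0], [60, 0, 0, 0, 0, 0, 0], [60, 0, 0, 0, 0, 0, 0]]], force=15)

```text
t: 4.25
position: [0.4825, 0.2158, 0.3146]
eef_rot: [0.001, 1.0, -0.001, -0.0]
contact_force: [0.4, 0.7, 1.6]
gripper_width: 0.0599
finger_force: 0.0
```

>>> jog_arm(commands=[[[10, 0, 0, 0, 0, 0, 0], [10, 0, 0, 0, 0, 0, 0], [10, 0, 0, 0, 0, 0, 0], [10, 0, 0, 0, 0, 0, 0], [10, 0, 0, 0, 0, 0, 0], [10, 0, 0, 0, 0, 0, 0], [10, 0, 0, 0, 0, 0, 0], [10, 0, 0, 0, 0, 0, 0]]], force=15)

```text
t: 4.92
position: [0.4825, 0.2165, 0.3148]
eef_rot: [0.0, 1.0, -0.0, 0.0]
contact_force: [-0.7, 0.2, 1.9]
gripper_width: 0.0195
finger_force: 15.0
```

```bash
python3 - <<'E'
from h import *
im=bot.snapshot("scene"); s=bot.observe(); print(s["position"],s["contact_force"],s["gripper_width"],s["finger_force"])
c=im[100:340,220:460]; a=cv2.resize(c,None,fx=1.6,fy=1.6,interpolation=2)
b=cv2.resize(bot.snapshot("top")[130:290,140:300],(384,384),interpolation=2)
cv2.imwrite("pics/s2.png",np.hstack([a,b]))
E
```

```text
[0.48247757 0.21648107 0.3148114 ] [-1.0498715   0.26461147  1.69660462] 0.019366879728437283 15.00027842936106
```

View pics/s2.png

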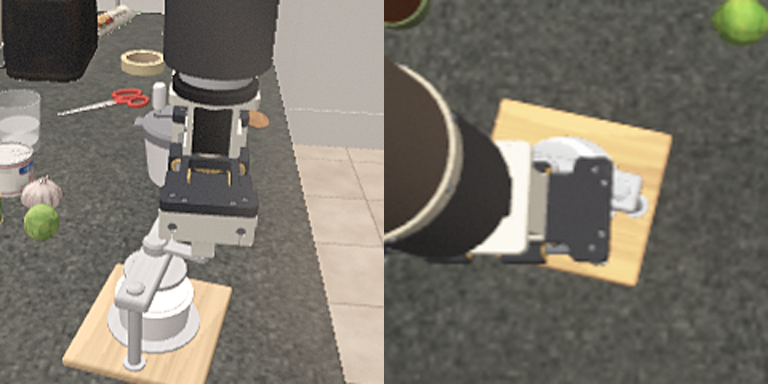

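```bash
cat > arc.py <<'E'
import sys,numpy as np
a,b,n=map(float,sys.argv[1:]); p=np.radians(np.linspace(a,b,int(n)+1))
P=np.c_[50*np.cos(p),50*np.sin(p)]; P=np.round(P,1); print([[10,round(x,1),round(y,1),0,0,0,0] for x,y in np.diff(P,axis=0)])
E
python3 arc.py 19 109 10;python3 arc.py 109 289 20
```

```text
[[10, np.float64(-3.2), np.float64(7.2), 0, 0, 0, 0], [10, np.float64(-4.2), np.float64(6.6), 0, 0, 0, 0], [10, np.float64(-5.2), np.float64(5.9), 0, 0, 0, 0], [10, np.float64(-6.0), np.float64(5.0), 0, 0, 0, 0], [10, np.float64(-6.8), np.float64(3.9), 0, 0, 0, 0], [10, np.float64(-7.3), np.float64(2.9), 0, 0, 0, 0], [10, np.float64(-7.6), np.float64(1.7), 0, 0, 0, 0], [10, np.float64(-7.9), np.float64(0.5), 0, 0, 0, 0], [10, np.float64(-7.8), np.float64(-0.8), 0, 0, 0, 0], [10, np.float64(-7.6), np.float64(-1.9), 0, 0, 0, 0]]
[[10, np.float64(-7.2), np.float64(-3.2), 0, 0, 0, 0], [10, np.float64(-6.6), np.float64(-4.2), 0, 0, 0, 0], [10, np.float64(-5.9), np.float64(-5.2), 0, 0, 0, 0], [10, np.float64(-5.0), np.float64(-6.0), 0, 0, 0, 0], [10, np.float64(-3.9), np.float64(-6.8), 0, 0, 0, 0], [10, np.float64(-2.9), np.float64(-7.3), 0, 0, 0, 0], [10, np.float64(-1.7), np.float64(-7.6), 0, 0, 0, 0], [10, np.float64(-0.5), np.float64(-7.9), 0, 0, 0, 0], [10, np.float64(0.8), np.float64(-7.8), 0, 0, 0, 0], [10, np.float64(1.9), np.float64(-7.6), 0, 0, 0, 0], [10, np.float64(3.2), np.float64(-7.2), 0, 0, 0, 0], [10, np.float64(4.2), np.float64(-6.6), 0, 0, 0, 0], [10, np.float64(5.2), np.float64(-5.9), 0, 0, 0, 0], [10, np.float64(6.0), np.float64(-5.0), 0, 0, 0, 0], [10, np.float64(6.8), np.float64(-3.9), 0, 0, 0, 0], [10, np.float64(7.3), np.float64(-2.9), 0, 0, 0, 0], [10, np.float64(7.6), np.float64(-1.7), 0, 0, 0, 0], [10, np.float64(7.9), np.float64(-0.5), 0, 0, 0, 0], [10, np.float64(7.8), np.float64(0.8), 0, 0, 0, 0], [10, np.float64(7.6), np.float64(1.9), 0, 0, 0, 0]]
```

>>> jog_arm(commands=[[[10, -3.2, 7.2, 0, 0, 0, 0], [10, -4.2, 6.6, 0, 0, 0, 0], [10, -5.2, 5.9, 0, 0, 0, 0], [10, -6, 5, 0, 0, 0, 0], [10, -6.8, 3.9, 0, 0, 0, 0], [10, -7.3, 2.9, 0, 0, 0, 0], [10, -7.6, 1.7, 0, 0, 0, 0], [10, -7.9, 0.5, 0, 0, 0, 0], [10, -7.8, -0.8, 0, 0, 0, 0], [10, -7.6, -1.9, 0, 0, 0, 0], [10, 0, 0, 0, 0, 0, 0], [10, 0, 0, 0, 0, 0, 0]]], force=20)

```text
t: 6.02
position: [0.5473, 0.2476, 0.3149]
eef_rot: [0.0, 1.0, 0.001, 0.001]
contact_force: [3.0, 4.6, 0.7]
gripper_width: 0.0197
finger_force: 20.0
```

>>> jog_arm(commands=[[[10, -7.2, -3.2, 0, 0, 0, 0], [10, -6.6, -4.2, 0, 0, 0, 0], [10, -5.9, -5.2, 0, 0, 0, 0], [10, -5, -6, 0, 0, 0, 0], [10, -3.9, -6.8, 0, 0, 0, 0], [10, -2.9, -7.3, 0, 0, 0, 0], [10, -1.7, -7.6, 0, 0, 0, 0], [10, -0.5, -7.9, 0, 0, 0, 0], [10, 0.8, -7.8, 0, 0, 0, 0], [10, 1.9, -7.6, 0, 0, 0, 0], [10, 0, 0, 0, 0, 0, 0]]])

```text
t: 6.93
position: [0.5763, 0.1819, 0.3148]
eef_rot: [0.001, 1.0, -0.001, -0.001]
contact_force: [1.6, -3.0, 3.3]
gripper_width: 0.0191
finger_force: 20.0
```

>>> jog_arm(commands=[[[10, 3.2, -7.2, 0, 0, 0, 0], [10, 4.2, -6.6, 0, 0, 0, 0], [10, 5.2, -5.9, 0, 0, 0, 0], [10, 6, -5, 0, 0, 0, 0], [10, 6.8, -3.9, 0, 0, 0, 0], [10, 7.3, -2.9, 0, 0, 0, 0], [10, 7.6, -1.7, 0, 0, 0, 0], [10, 7.9, -0.5, 0, 0, 0, 0], [10, 7.8, 0.8, 0, 0, 0, 0], [10, 7.6, 1.9, 0, 0, 0, 0], [10, 0, 0, 0, 0, 0, 0]]])

```text
t: 7.85
position: [0.5124, 0.1536, 0.3148]
eef_rot: [-0.0, 1.0, 0.001, 0.001]
contact_force: [0.5, 7.3, 1.5]
gripper_width: 0.0196
finger_force: 20.0
```

>>> jog_arm(commands=[[[10, 7.2, 3.2, 0, 0, 0, 0], [10, 6.6, 4.2, 0, 0, 0, 0], [10, 5.9, 5.2, 0, 0, 0, 0], [10, 5, 6, 0, 0, 0, 0], [10, 3.9, 6.8, 0, 0, 0, 0], [10, 2.9, 7.3, 0, 0, 0, 0], [10, 1.7, 7.6, 0, 0, 0, 0], [10, 0.5, 7.9, 0, 0, 0, 0], [10, -0.8, 7.8, 0, 0, 0, 0], [10, -1.9, 7.6, 0, 0, 0, 0], [10, 0, 0, 0, 0, 0, 0]]])

```text
t: 8.77
position: [0.4825, 0.2169, 0.3147]
eef_rot: [-0.0, 1.0, -0.0, -0.0]
contact_force: [2.3, 1.4, 5.0]
gripper_width: 0.0196
finger_force: 20.0
```

>>> jog_arm(commands=[[[10, -3.2, 7.2, 0, 0, 0, 0], [10, -4.2, 6.6, 0, 0, 0, 0], [10, -5.2, 5.9, 0, 0, 0, 0], [10, -6, 5, 0, 0, 0, 0], [10, -6.8, 3.9, 0, 0, 0, 0], [10, -7.3, 2.9, 0, 0, 0, 0], [10, -7.6, 1.7, 0, 0, 0, 0], [10, -7.9, 0.5, 0, 0, 0, 0], [10, -7.8, -0.8, 0, 0, 0, 0], [10, -7.6, -1.9, 0, 0, 0, 0], [10, 0, 0, 0, 0, 0, 0]]])

```text
t: 9.68
position: [0.5469, 0.2479, 0.3148]
eef_rot: [0.0, 1.0, 0.001, 0.0]
contact_force: [2.5, 2.6, 4.0]
gripper_width: 0.0196
finger_force: 20.0
```

>>> jog_arm(commands=[[[10, -7.2, -3.2, 0, 0, 0, 0], [10, -6.6, -4.2, 0, 0, 0, 0], [10, -5.9, -5.2, 0, 0, 0, 0], [10, -5, -6, 0, 0, 0, 0], [10, -3.9, -6.8, 0, 0, 0, 0], [10, -2.9, -7.3, 0, 0, 0, 0], [10, -1.7, -7.6, 0, 0, 0, 0], [10, -0.5, -7.9, 0, 0, 0, 0], [10, 0, 0, 0, 0, 0, 0], [10, 0, 0, 0, 0, 0, 0]]])

```text
t: 10.52
position: [0.5798, 0.1978, 0.3148]
eef_rot: [0.001, 1.0, -0.001, -0.0]
contact_force: [4.9, -2.2, 4.1]
gripper_width: 0.0191
finger_force: 20.0
```

>>> jog_arm(commands=[[[10, 0.4, -4, 0, 0, 0, 0], [10, 0.5, -3, 0, 0, 0, 0], [10, 0, 0, 0, 0, 0, 0], [10, 0, 0, 0, 0, 0, 0]]])

```text
t: 10.85
position: [0.5789, 0.1918, 0.3148]
eef_rot: [0.0, 1.0, -0.0, 0.0]
contact_force: [6.1, -2.4, 3.6]
gripper_width: 0.0194
finger_force: 20.0
```

>>> jog_arm(commands=[[[10, 0.5, -2, 0, 0, 0, 0], [10, 0.5, -2, 0, 0, 0, 0], [10, 0, 0, 0, 0, 0, 0], [10, 0, 0, 0, 0, 0, 0]]])

```text
t: 11.18
position: [0.5783, 0.1898, 0.3149]
eef_rot: [-0.0, 1.0, 0.002, 0.001]
contact_force: [5.5, 7.9, 1.0]
gripper_width: 0.0195
finger_force: 20.0
```

>>> jog_arm(commands=[[[10, 0.5, -2, 0, 0, 0, 0], [10, 0, 0, 0, 0, 0, 0], [10, 0, 0, 0, 0, 0, 0]]])

```text
t: 11.43
position: [0.5781, 0.1891, 0.3149]
eef_rot: [-0.0, 1.0, 0.003, 0.002]
contact_force: [6.7, 14.2, -0.6]
gripper_width: 0.0192
finger_force: 20.0
```

>>> jog_arm(commands=[[[10, 0, 2.5, 0, 0, 0, 0], [10, 0, 0, 0, 0, 0, 0], [60, 0, 0, 0, 0, 0, 0], [60, 0, 0, 0, 0, 0, 0], [60, 0, 0, 0, 0, 0, 0], [60, 0, 0, 0, 0, 0, 0], [60, 0, 0, 0, 0, 0, 0], [60, 0, 0, 0, 0, 0, 0]]])

```text
t: 12.1
position: [0.5771, 0.1885, 0.3143]
eef_rot: [0.0, 1.0, -0.0, -0.0]
contact_force: [-0.1, 0.2, -0.4]
gripper_width: 0.0539
finger_force: 0.0
```

>>> jog_arm(commands=[[[60, 0, 0, -10, 0, 0, 0], [60, 0, 0, -15, 0, 0, 0], [60, 0, 0, -20, 0, 0, 0], [60, 0, 0, -20, 0, 0, 0], [60, 0, 0, -20, 0, 0, 0], [60, 20, -5, -5, 0, 0, 0], [60, 30, 0, 0, 0, 0, 0], [60, 30, 0, 0, 0, 0, 0], [60, 30, 0, 0, 0, 0, 0], [60, 0, 0, 0, 0, 0, 0], [60, 0, 0, 0, 0, 0, 0], [60, 0, 0, 0, 0, 0, 0]]])

```text
t: 13.1
position: [0.4674, 0.1839, 0.4058]
eef_rot: [-0.0, 1.0, 0.001, 0.001]
contact_force: [0.9, 0.3, -0.1]
gripper_width: 0.0602
finger_force: 0.0
```

```bash
python3 - <<'E'
from h import *
im=bot.snapshot("scene"); s=bot.observe(); print(s["position"],s["contact_force"])
for n in("scene",):
  for th in("press_knob","chopper_knob"):
    for o in bot.outline_of(n,th)[:1]:
        ys,xs=np.nonzero(o["pixels"]); print(th,o["confidence"],xs.mean(),ys.mean(),atz(n,(xs.mean(),ys.mean()),.154))
c=im[130:340,230:440]; a=cv2.resize(c,(400,400),interpolation=2)
b=cv2.resize(bot.snapshot("top")[130:290,140:300],(400,400),interpolation=2)
cv2.imwrite("pics/s3.png",np.hstack([a,b]))
E
```

```text
[0.46775838 0.1839583  0.40535025] [0.09217444 1.39686296 0.0590862 ]
press_knob 0.71 288.5201465201465 232.03296703296704 [0.5780424  0.19642516 0.154     ]
chopper_knob 0.71 319.2824427480916 160.26717557251908 [ 0.55207383 -0.10897823  0.154     ]
```

View pics/s3.png

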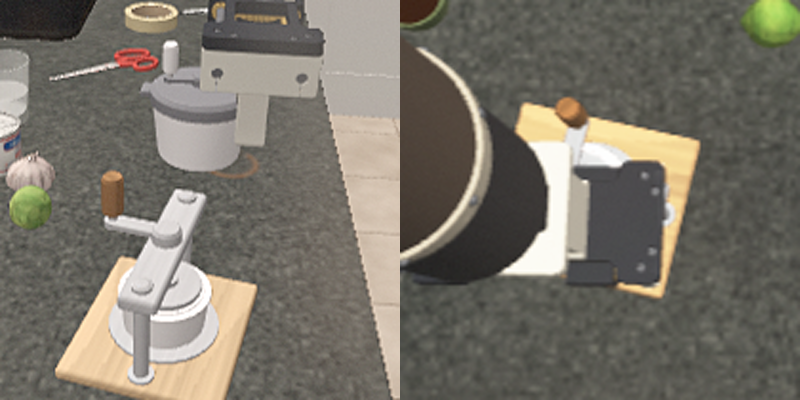

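The picture shows the plate down on the mould, the knob at (288, 232) in the scene view, and the chopper's knob unmoved at (319, 160). The gripper is clear.

```bash
python3 -c "
from bench import bot
print(bot.finish_job())"
```

```text
the job is handed in; nothing more can be done
None
```

I wound the press's crank clockwise about one and a half turns to its stop, with the plate down on the mould. I then released the knob and handed the job in clear of everything; the chopper's knob did not move. The hand-in returned no verdict.

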